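# Close and clamp a two-part casting mould

### The arm

A 7-joint arm with a two-finger parallel gripper is mounted at the origin on the work surface. World frame = base frame: x ahead of the robot, y to its left, z up, the work surface at z = 0. Lengths are in mm, angles in rad, forces in N, time in s.
With the tool pointing down it reaches from about 425 to 825 mm from the base axis. Payload 3.6 kg.
Tool frame: the origin (TCP) lies at the very end of the fingers, on their centre line; the grasp point (between the pads) lies 19 mm behind it; y points along the fingers, x is the direction in which the jaws open and shut, and the axes are right-handed (so a half turn about y gives the same grasp; the last joint's range is limited). The gripper opens to 93 mm and grips with 3 to 60 N. Pads are 15 mm wide; open, the fingers measure 128 mm over their backs; the gripper's body (75 mm by 188 mm) begins 65 mm behind the grasp point.
Start: joints at [-1.264, 0.615, -0.013, 1.423, 0.008, 1.103, -0.04], TCP at [212.929, 614.104, 218.64] pointing down, gripper open.
Joint ranges: [-3.12, 3.12], [-0.3, 2.06], [-1.34, 1.32], [0.26, 2.42], [-1.36, 4.5], [0.01, 1.98], [-2.84, 2.84]. Speed limits (rad/s): [2.79, 2.79, 3.14, 3.14, 3.14, 3.14, 3.14].

### API

Orientations are given as a unit quaternion [w, x, y, z].
In Python, from cell import robot gives the robot as it stands.
- The arm moves only by the tool play_rows, never from a script. Its argument "motion" is a list of rows, each a list of 3 entries, a list of its own where there are three numbers: the gripper command: -1 is shut, 1 is fully open, values between are in proportion, then the shift along the tool's x, y, z in mm, then the turn, a rotation vector about the tool's x, y, z in degrees. A call has 1 to 12 rows; each row is the pose to reach, as a shift and turn from the pose commanded when the call began, along the tool's axes at that moment; what a row does not reach only later rows make up. A row lasts 1/10 s, in which the tool goes at most 50 mm and 8.59 degrees, less where a joint would pass 70% of its speed; a pose out of reach is approached as far as the arm can. A call with a gripper value outside its range is refused whole. The fingers move at their own pace and stop on an object; the grip force is fixed at half the most. Time passes only in rows, so rows that repeat a pose let the fingers close. It gives the time, the measured TCP pose, the force and the opening at its end, in the units of the state.
- robot.observe(): the state, without advancing time (a new reading comes with each control period).
- robot.read_camera(name): name is "side" or "top" or "wrist"; returns a dict with "pixels" (420x560x3 uint8, blue, green, red), "depth" (420x560 float32, mm along the optical axis (not along the pixel's ray), 0 where there is no reading), "fovy" (degrees; the focal length in pixels is half the picture's height over the tangent of half this angle, whatever the lens; pixels are square), "cx", "cy" (the principal point, pixels), "cam_to_world" (4x4, takes a point from camera to world coordinates). Camera axes: x right, y up, looking along -z (the intrinsics and any distortion apply to the point x, -y, -z); pixel columns grow to the right and rows downward; lengths in mm; the calibration is good to about 2 mm. The wrist camera is an equidistant fisheye: a pixel r from the principal point sees the ray r / f radians off the axis. A picture is of the moment at which its call begins.
- robot.sign_off(): hands the job in, once; it reports no verdict.
Trained networks look in the newest picture that a camera, given by its name, has taken for a name from the list of things; names that differ only in an ending like _2 or _b are one class to them, and where a whole thing is asked for, a point or a joint stands for the part that bears it (a point fixed in the world has none). Each returns a list of dicts, best first, with "confidence" (0 to 1); they miss things now and then, are a little off and sometimes report something else, mostly with a low value. They report only what shows in the picture. A call takes as long as a camera call.
- robot.recognise(camera, thing): "location" ([x, y, z] in mm, in world coordinates, good to about 4 mm: the middle of the surface that is visible of it).
The state is a dict: "t": time; "q": joint angles; "joint_velocities": joint speeds; "effort": joint torques, N m; "tool_pos": TCP position; "orientation": TCP orientation; "force": force on the tool from outside, world axes, zero at the start; "ft_torque": the same for the moment, N m; "width": finger opening in mm.
Only numpy, scipy, OpenCV 4.12 (cv2) and the standard library are available. Lean on these libraries where they do the work, as an engineer would, in place of code of your own. Each camera call takes 0.05 s, during which the arm holds its last target.

### The job

Close the plaster casting mould on its sloped stand: slide the upper half down until it meets the lower half, swing the latch's wire loop over the hook so that its bar sits behind the hook, then push the red lever down past centre until it lies flat and the mould stays clamped tight. Leave the other things on the table where they stand, and let go at the end.

Things in the scene. Friction and masses are not known exactly. Their poses are not given: they have to be found in the camera images.
- mould_stand: Green steel stand, fixed to the table, about 340 mm long up the slope, 226 mm wide; origin on the table under the lever's pivot, x away from the robot, z up. Its bed slopes up 30 degrees along x and faces the robot. 'Bed axes' below: x up the slope, y left, z at right angles out of the sloped face; with the lever pivot as origin they are the frame of lower_half.
- lower_half: Fixed lower mould half, white plaster, 143 mm along the slope, 200 mm wide. Origin: middle of the red lever's pivot axis (pivot along y), 145 mm above the table; bed axes. In this frame the plaster tops of both halves lie at z = -18 mm, the lower half spans x = -117 to +26 mm, both halves y = -100 to +100 mm.
- carry_bar (a point): Middle of the stand's round steel carry bar, 12 mm thick, running along y between posts at y = -112 and +112 mm; in bed axes from the lever pivot it is at x = 165, z = 118 mm. It blocks a gripper that comes straight down onto the hook or the wooden post: lean the tool so that the fingers point away from the robot and down, about square to the sloped face.
- upper_half (a joint): Slide of the upper (far) white mould half along the slope, m: 0 = touching the lower half's rubber seal (home), positive = that far up the slope, at most 0.030. It does not slide by itself: it takes about 4 N down the slope.
- post_top (a point): Centre of the top of an upright wooden post on the upper half, for sliding it: 16 mm wide (y), 14 mm along the slope, 46 mm high (bed z) above the plaster; bed axes. With the half home it is at x = 75, y = 85, z = 28 mm from the lever pivot.
- keeper (a point): Steel hook (keeper) on the upper half, on a short stiff spring; the point is mid catch face, which looks up the slope; bed axes. Hook 28 mm wide (y); its lip overhangs the face by 5 mm up the slope, from 5 to 11 mm above the point (z). Behind the face a dark plate 6 mm below the point (z = -6) carries the loop's bar. Half home: x = 73, y = 0, z = 0 mm from the lever pivot.
- hook_block (a joint): Travel of the steel hook against its stiff spring, m: 0 = free, positive = drawn down the slope towards the lever (20 N per mm, at most 7 mm). It reads about 3 mm when the latch is clamped and 0 before.
- loop_bar (a point): Middle of the cross bar (8 mm thick, 54 mm long, along y) at the free end of the wire loop; its x points along the loop away from the loop's pivot, 90 mm off. That pivot is on the lever, 18 mm from the lever's pivot. Side wires 7 mm thick at y = -27 and +27 mm. A yellow tab, 12 mm wide, 5 thick, 28 long, leaves the bar's middle, bent 40 degrees up (away from the slope) from the loop's x.
- latch_loop (a joint): Hinge of the loop on the lever, rad: 0 = at right angles to the lever, on the hook's side; positive = raised towards the lever. Loop angle above the slope = this + latch_lever. Friction 0.022 N m: it stands up as left, but pushed over it drops by its own 80 g over the hook's lip onto the dark plate: hooked, the bar is 3 mm (clamped) to 20 mm (lever up) up-slope of the keeper point.
- latch_lever (a joint): Hinge of the lever, rad: 0 = standing square to the slope, positive = swung down-slope to the robot, 1.57 = along the slope, 1.66 = end stop, flat and past centre; least -0.35. Pivot to tip in the lower half's frame: (-sin q, 0, cos q). Friction 0.07 N m: stays as left. With the loop hooked the last 40 degrees stretch the hook spring (a few N at the tip), then it snaps past centre.
- lever_tip (a point): Outer end of the lever, 104 mm from its pivot: a steel bar 22 mm wide, 7 mm thick, with a red plastic grip 26 mm wide (y), 10 mm thick, from 46 to 104 mm from the pivot. The grip's middle plane passes through the pivot axis.
- slip_jar: Closed clear jar with blue lid, 72 mm across, 110 mm high, upright beside the stand; origin at the centre of its underside. Leave alone.
- wood_rib: Flat wooden rib, 100 x 55 x 12 mm, lying beside the stand; origin at the centre of its underside. Leave alone.
- slip_brush: Brush 180 mm long, lying beside the stand; origin under its middle. Leave alone.
- clay_bowl: Terracotta bowl, 130 mm across, 55 mm high; origin at the centre of its underside. Leave alone.
- water_mug: Blue mug, 80 mm across, 95 mm high; origin at the centre of its underside. Leave alone.
- glaze_bottle: White bottle with red cap, 68 mm across, 180 mm high; origin at the centre of its underside. Leave alone.
- plaster_block: Plaster block, 110 x 80 x 60 mm; origin at the centre of its underside. Leave alone.

How it is judged (in metres and radians):
On the way, in this order (a step that is already met when the one before it is completed fails the run):
1. the upper half has been slid down against the lower half (within 3 mm), the lever still up (value of joint upper_half below 0.003 m and value of joint latch_lever below 1 rad), for 0.2 s.
2. the loop's bar is down behind the hook, below its lip, the lever not yet pushed down (x of loop_bar in the frame of keeper between 0.001 and 0.026 m and z of loop_bar in the frame of keeper below 0.004 m and value of joint latch_lever below 1.3 rad), for 0.2 s.
3. the lever is down past centre with the hook drawn tight against its spring (value of joint latch_lever above 1.6 rad and value of joint hook_block above 0.0012 m and value of joint upper_half below 0.003 m), for 0.2 s.
At the end, for the whole second after the job is handed in: Lever past centre (joint above 1.6 rad); the loop's bar behind the hook under its lip (1 to 9 mm up-slope of the keeper point, at most 6 mm above, 12 mm below it); the hook drawn 1.2 mm or more against its spring; the halves together within 3 mm; other things moved under 30 mm (all of step 3 and x of loop_bar in the frame of keeper between 0.001 and 0.009 m and z of loop_bar in the frame of keeper between -0.012 and 0.006 m); the robot touches nothing.
It fails at once if another thing on the table is moved more than 30 mm or tipped over (distance of any of slip_jar, wood_rib, slip_brush, clay_bowl, water_mug, glaze_bottle, plaster_block from where it was at the start of the episode above 0.03 m or angle between any of slip_jar, water_mug, glaze_bottle's own z axis and vertical above 0.5 rad).
It also fails if it takes over 54 s, if anything falls off the work surface, if the arm or the gripper's body presses on something with over 40 N, if the wrist force passes 120 N, or if a joint passes its speed limit or range.

## Working session

There is one attempt and no reset: what is moved stays moved. The work goes in short steps, Python scripts to look and compute and a tool call to move; the robot and the scene stay as the last step left them, time stands still between calls to the robot, and variables do not carry over. Pictures are saved under pics/ and viewed, and the job is handed in when it is done.

Besides the shell and the picture viewer there is one more tool, called after ">>>" as a command line: name --argument value ..., lists and objects as JSON in quotes. play_rows: Moves the arm, as the interface text tells. Its arguments: {"type":"object","properties":{"motion":{"type":"array"}},"required":["motion"]}

```bash
ls; mkdir -p pics; cat > h.py <<'E'
import numpy as np, cv2
from cell import robot
from scipy.spatial.transform import Rotation as R
def cam(n,name=None):
    c=robot.read_camera(n)
    if name: cv2.imwrite('pics/'+name,c['pixels'])
    return c
def px2w(c,u,v,d=None):
    f=210/np.tan(np.radians(c['fovy']/2)); 
    d=d or float(c['depth'][int(v),int(u)])
    p=np.array([(u-c['cx'])/f*d,-(v-c['cy'])/f*d,-d,1]); return (np.array(c['cam_to_world'])@p)[:3]
def w2px(c,p):
    f=210/np.tan(np.radians(c['fovy']/2)); q=np.linalg.inv(c['cam_to_world'])@np.append(p,1)
    return c['cx']+f*q[0]/-q[2], c['cy']-f*q[1]/-q[2]
def Rt(): 
    s=robot.observe(); w,x,y,z=s['orientation']; return R.from_quat([x,y,z,w]).as_matrix(), np.array(s['tool_pos'])
E
python3 - <<'E'
from h import *
s=robot.observe(); print(s)
for n in('side','top','wrist'):
    c=cam(n,n+'0.png'); print(n,c['fovy'],c['cx'],c['cy'],np.round(c['cam_to_world'],2).tolist())
    for t in ['mould_stand','lower_half','upper_half','post_top','keeper','loop_bar','lever_tip','carry_bar','slip_jar','glaze_bottle','water_mug']:
        r=robot.recognise(n,t); print(t,[(np.round(a['location']).tolist(),round(a['confidence'],2)) for a in r[:2]])
E
```

```text
pics
{'t': 0.0, 'q': array([-1.26349347,  0.6158968 , -0.01262723,  1.42490682,  0.0081214 ,
        1.10338092, -0.04041512]), 'joint_velocities': array([-0.00182934,  0.00084186,  0.00048294, -0.00089737, -0.00024919,
       -0.00124163,  0.00194005]), 'effort': array([-1.75254695e-04, -4.58944702e+01,  2.09094174e-01, -1.65741813e+01,
       -6.10662368e-02,  2.02811288e-02,  2.30693740e-04]), 'tool_pos': array([212.69655485, 613.37501679, 217.49307564]), 'orientation': array([-0.5755661 ,  0.57663617,  0.40928632, -0.41072997]), 'force': array([ 1.35707092, -0.87553926, -0.09807591]), 'ft_torque': array([-0.00134073, -0.04645555, -0.03127448]), 'width': 92.95686252626165}
side 46.10516936010598 279.88327967133523 207.29094594462632 [[0.72, 0.53, -0.45, -229.12], [-0.7, 0.56, -0.45, -779.71], [0.01, 0.64, 0.77, 1536.0], [0.0, 0.0, 0.0, 1.0]]
mould_stand [([558.0, 19.0, 129.0], 0.8)]
lower_half [([617.0, 29.0, 187.0], 0.41)]
upper_half [([616.0, 24.0, 189.0], 0.81), ([596.0, 50.0, 199.0], 0.7)]
post_top [([613.0, 28.0, 186.0], 0.65)]
keeper [([595.0, 50.0, 197.0], 0.46)]
loop_bar [
[... 506 characters left out ...]
634.0, 44.0, 197.0], 0.84)]
post_top [([631.0, 43.0, 195.0], 0.66), ([514.0, 60.0, 252.0], 0.28)]
keeper [([595.0, 52.0, 203.0], 0.57)]
loop_bar []
lever_tip [([511.0, 66.0, 230.0], 0.77)]
carry_bar [([497.0, 64.0, 107.0], 0.66)]
slip_jar [([570.0, 244.0, 108.0], 0.69)]
glaze_bottle [([348.0, 468.0, 122.0], 0.57)]
water_mug [([558.0, 471.0, 46.0], 0.82)]
wrist 65.70646984690485 280.64486853217653 206.19796752683808 [[0.33, -0.91, -0.25, 143.02], [0.94, 0.32, 0.09, 638.24], [0.0, -0.27, 0.96, 384.82], [0.0, 0.0, 0.0, 1.0]]
mould_stand []
lower_half []
upper_half []
post_top []
keeper []
loop_bar []
lever_tip []
carry_bar []
slip_jar []
glaze_bottle [([330.0, 496.0, 121.0], 0.68)]
water_mug []
```

```bash
python3 - <<'E'
import cv2
a=cv2.imread('pics/side0.png');b=cv2.imread('pics/top0.png')
cv2.imwrite('pics/s_crop.png',cv2.resize(a[120:330,170:450],None,fx=2.8,fy=2.8,interpolation=cv2.INTER_CUBIC))
cv2.imwrite('pics/t_crop.png',cv2.resize(b[60:240,160:360],None,fx=3.2,fy=3.2,interpolation=cv2.INTER_CUBIC))
E
```

```text
(no output)
```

View pics/side0.png

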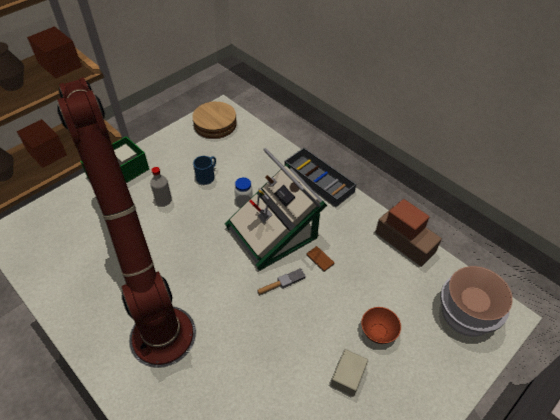

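View pics/top0.png

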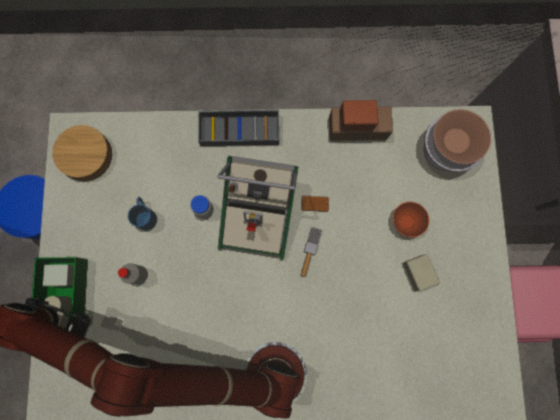

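```bash
sleep 1
```

```text
(no output)
```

View pics/s_crop.png

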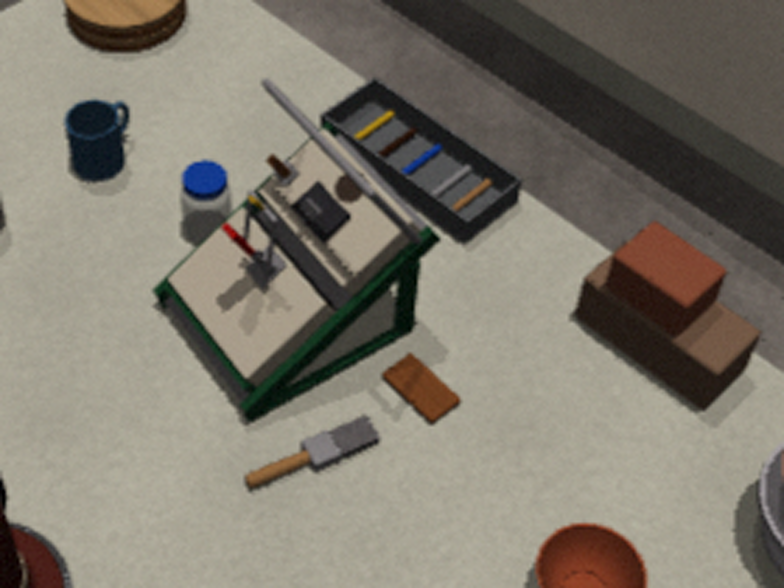

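View pics/t_crop.png

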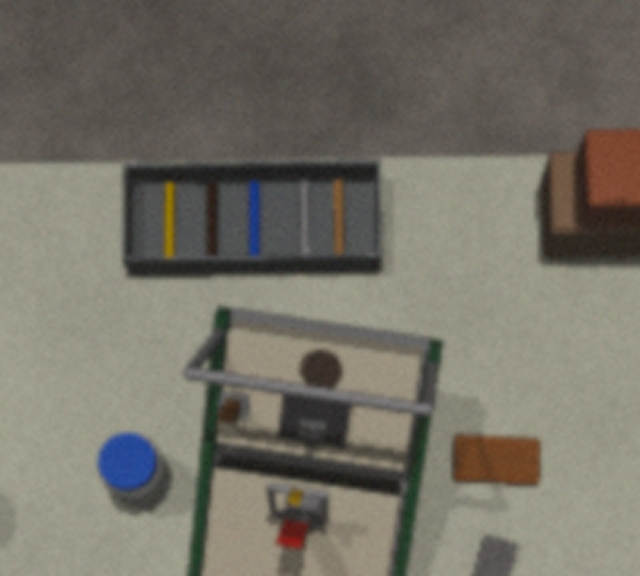

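```bash
cat > fit.py <<'E'
from h import *
from scipy.optimize import minimize
P=[];C=[]
for n in('top','side'):
    c=cam(n); f=210/np.tan(np.radians(c['fovy']/2)); d=c['depth']; v,u=np.mgrid[:420,:560]
    p=np.stack([(u-c['cx'])/f*d,-(v-c['cy'])/f*d,-d,np.ones_like(d)],-1)@np.array(c['cam_to_world']).T
    m=(d>0)&(p[...,0]>380)&(p[...,0]<800)&(abs(p[...,1]-45)<170)&(p[...,2]>25)
    px=c['pixels'].astype(int); 
    P.append(p[m][:,:3]);C.append(px[m]); print(n,m.sum())
np.savez('pc.npz',pt=P[0],ct=C[0],ps=P[1],cs=C[1])
for p,cc in zip(P,C):
    w=(cc.min(1)>95)&(cc.max(1)-cc.min(1)<60)
    q=p[w]; 
    for _ in range(8):
        A=np.c_[q[:,:2],np.ones(len(q))]; k=np.linalg.lstsq(A,q[:,2],rcond=None)[0]; r=A@k-q[:,2]; q=q[abs(r)<max(4,2*r.std())]
    print('plane',k,len(q),'slope',np.degrees(np.arctan(np.hypot(k[0],k[1]))),'yaw',np.degrees(np.arctan2(k[1],k[0])),r.std())
    # in-plane rectangle
    rect=cv2.minAreaRect(np.float32(q[:,:2])); print(rect)
E
python3 fit.py
```

```text
top 6452
side 5317
plane [ 5.67745199e-01 -1.02235098e-01 -1.63150919e+02] 2575 slope 29.97964193280957 yaw -10.207977753092832 2.6286623697772993
((555.9072875976562, 57.111968994140625), (197.99546813964844, 256.4206237792969), 79.8866195678711)
plane [ 5.67234318e-01 -1.00726696e-01 -1.64057213e+02] 1992 slope 29.946596568239862 yaw -10.069341297959253 3.377511064257891
((553.7349853515625, 56.8967170715332), (201.7811279296875, 256.92535400390625), 80.73551177978516)
```

```bash
cat >> h.py <<'E'
piv=np.array([520.5,63.3,145.]); yaw=np.radians(-10.1)
RB=(R.from_euler('z',yaw)*R.from_euler('y',-np.pi/6)).as_matrix()   # columns: bed x,y,z in world
def b2w(p): return piv+RB@np.array(p,float)
def w2b(p): return RB.T@(np.array(p)-piv)
def Rtool(lean=0,s=1):
    # tool y=-bed z leaned (deg) so fingers point further up-slope; tool x = s*bed y
    a=np.radians(lean); y=np.array([np.sin(a),0,-np.cos(a)]); x=np.array([0,s,0.]); return RB@np.stack([x,y,np.cross(x,y)],1)
def go(bp,lean=0,s=1):
    R0,t0=Rt(); T=Rtool(lean,s); sh=R0.T@(b2w(bp)-t0); rv=np.degrees(R.from_matrix(R0.T@T).as_rotvec())
    print('shift',np.round(sh,1),np.linalg.norm(sh).round(),'turn',np.round(rv,2),np.linalg.norm(rv).round(1))
E
python3 - <<'E'
from h import *
R0,t0=Rt(); print(R0.round(2))
print('up',R0.T@[0,0,1])
for s in(1,-1): go([60,60,200],10,s)
c=robot.read_camera('wrist'); M=np.array(c['cam_to_world']); print('cam in tool',R0.T@(M[:3,3]-t0),(R0.T@M[:3,:3]).round(2))
z=np.load('pc.npz')
for p,cc in((z['pt'],z['ct']),(z['ps'],z['cs'])):
    b=(p-piv)@RB; cc=cc.astype(int)
    red=(cc[:,2]>100)&(cc[:,1]<60)&(b[:,2]>0); yel=(cc[:,2]>110)&(cc[:,1]>90)&(cc[:,0]<60)&(b[:,2]>0)
    print('red',b[red].round()[:25].tolist()); print('yel',b[yel].round().tolist())
    m=(b[:,2]>100)&(b[:,0]>130); print('bar',np.median(b[m],0),b[m].min(0),b[m].max(0))
    m=(abs(b[:,1]-85)<15)&(b[:,2]>0)&(b[:,0]>60)&(b[:,0]<130)&(b[:,2]<40); print('post',m.sum(),b[m].mean(0),b[m].min(0),b[m].max(0))
E
```

```text
[[ 0.33  0.   -0.94]
 [ 0.94 -0.    0.33]
 [ 0.   -1.   -0.  ]]
up [ 1.48832139e-06 -1.00000000e+00 -1.18534524e-05]
shift [-367.9 -129.5 -414.2] 569.0 turn [-39.92  -8.65  -3.15] 41.0
shift [-367.9 -129.5 -414.2] 569.0 turn [  4.63 161.12 -58.64] 171.5
cam in tool [-1.09452826e-01 -1.66149777e+02  7.39830708e+01] [[ 1.    0.    0.  ]
 [-0.    0.27 -0.96]
 [-0.    0.96  0.27]]
red [[10.0, 7.0, 104.0], [9.0, 5.0, 100.0], [10.0, 1.0, 101.0], [10.0, -2.0, 100.0], [11.0, -5.0, 101.0], [10.0, -8.0, 98.0], [9.0, 10.0, 110.0], [7.0, 7.0, 105.0], [8.0, 4.0, 107.0], [8.0, 1.0, 106.0], [8.0, -2.0, 104.0], [7.0, -5.0, 100.0], [8.0, -8.0, 101.0], [10.0, -12.0, 105.0], [1.0, 7.0, 98.0], [4.0, 4.0, 104.0], [4.0, 0.0, 103.0], [5.0, -3.0, 103.0], [5.0, -6.0, 103.0], [6.0, -9.0, 104.0], [8.0, -12.0, 107.0], [2.0, 3.0, 108.0], [3.0, -0.0, 109.0], [-0.0, -3.0, 100.0], [1.0, -6.0, 102.0]]
yel [[55.0, 1.0, 97.0], [55.0, 5.0, 117.0], [55.0, 2.0, 115.0], [51.0, 5.0, 114.0], [53.0, 1.0, 117.0], [54.0, -2.0, 118.0], [54.0, -5.0, 117.0], [50.0, -5.0, 116.0]]
bar [165.03777318  -0.43653079 123.81712846] [ 156.8663255  -116.9473542   102.77181761] [170.61810877 117.29238898 131.98587283]
post 38 [100.46934865  85.03505769  21.77893119] [91.62842533 77.78843166  0.73983443] [107.08972884  93.69312867  35.99609063]
red [[5.0, 12.0, 101.0], [7.0, 10.0, 99.0], [3.0, 9.0, 101.0], [6.0, 2.0, 106.0], [7.0, 9.0, 92.0], [3.0, 1.0, 103.0], [6.0, -4.0, 107.0], [7.0, 4.0, 91.0], [3.0, -3.0, 101.0], [7.0, -8.0, 104.0], [8.0, -3.0, 91.0], [1.0, -6.0, 101.0], [4.0, -9.0, 101.0]]
yel [[53.0, 6.0, 114.0], [51.0, -0.0, 119.0], [53.0, -1.0, 116.0], [54.0, 7.0, 100.0]]
bar [161.69278485 -14.58438462 123.47218934] [ 155.60784787 -119.43430123  101.30359933] [167.65219926 113.25378662 133.25074156]
post 31 [96.61316946 81.86352451 21.29715019] [89.82280542 74.59202896  4.49046637] [102.795469    95.58272531  33.33299718]
```

>>> play_rows --motion '[[1, [0, -40, 0], [0, 0, 0]], [1, [0, -80, -10], [0, 0, 0]], [1, [-25, -110, -40], [-3, -1, 0]], [1, [-60, -120, -75], [-7, -1, 0]], [1, [-95, -125, -110], [-11, -2, 0]], [1, [-130, -128, -145], [-15, -3, -1]], [1, [-165, -130, -180], [-19, -4, -1]], [1, [-200, -130, -215], [-23, -5, -2]], [1, [-235, -130, -250], [-27, -6, -2]], [1, [-265, -130, -285], [-31, -7, -2]], [1, [-295, -130, -320], [-34, -7, -3]], [1, [-325, -130, -355], [-37, -8, -3]]]'

```text
t: 3.15
tool_pos: [442.2, 189.0, 349.0]
orientation: [-0.344, 0.689, 0.573, -0.282]
force: [0.3, 0.3, -0.8]
width: 93.1
```

```bash
python3 - <<'E'
from h import *
go([99,85,130],8)
c=cam('wrist','w1.png')
E
```

```text
shift [-24.1 105.9 -70.4] 129.0 turn [-0.8  -0.66 -0.08] 1.0
```

View pics/w1.png

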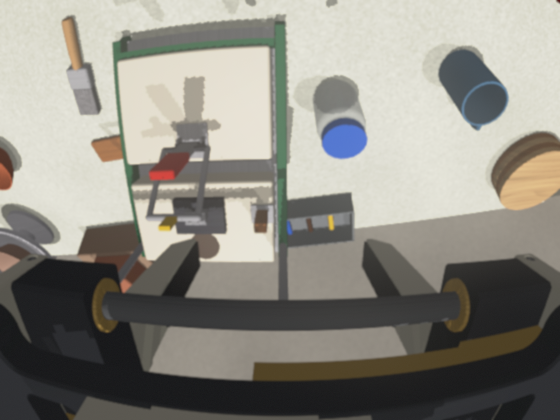

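>>> play_rows --motion '[[0.1, [-12, 40, -35], [0, 0, 0]], [0.1, [-24, 75, -70], [-1, -1, 0]], [0.1, [-24, 106, -70], [-1, -1, 0]], [0.1, [-24, 130, -70], [-1, -1, 0]], [0.1, [-24, 145, -70], [-1, -1, 0]], [0.1, [-24, 145, -70], [-1, -1, 0]], [0.1, [-24, 145, -70], [-1, -1, 0]]]'

```text
t: 3.9
tool_pos: [578.2, 141.1, 275.3]
orientation: [-0.334, 0.689, 0.577, -0.283]
force: [-0.2, -0.1, -0.0]
width: 51.3
```

```bash
python3 - <<'E'
from h import *
R0,t0=Rt(); print(w2b(t0)); go([99,85,-4],8)
c=cam('wrist','w2.png')
E
```

```text
[102.46585471  86.7516844   91.24552821]
shift [-1.4 93.8 16.8] 95.0 turn [ 0.08  0.33 -0.15] 0.4
```

View pics/w2.png

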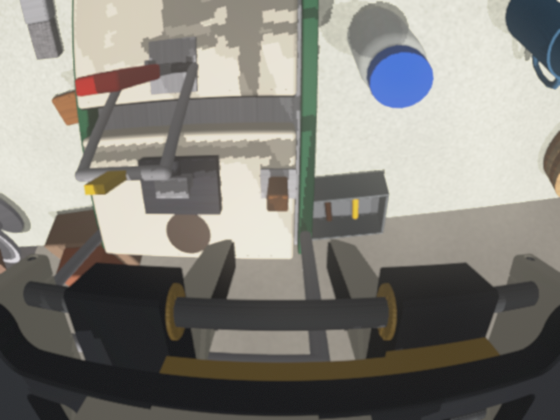

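>>> play_rows --motion '[[0.1, [-1, 30, 5], [0, 0, 0]], [0.1, [-1, 60, 11], [0, 0, 0]], [0.1, [-1, 94, 17], [0, 0, 0]], [0.1, [-1, 94, 17], [0, 0, 0]], [0.1, [-1, 94, 17], [0, 0, 0]]]'

```text
t: 4.45
tool_pos: [621.8, 132.3, 191.1]
orientation: [-0.333, 0.689, 0.578, -0.284]
force: [-0.2, -1.2, -0.1]
width: 51.0
```

```bash
python3 - <<'E'
from h import *
R0,t0=Rt(); print(w2b(t0)); print(robot.observe()['force'])
c=cam('wrist','w3.png')
E
```

```text
[98.88274695 85.73646977 -3.89730325]
[-0.15007006 -1.15148547 -0.14872949]
```

View pics/w3.png

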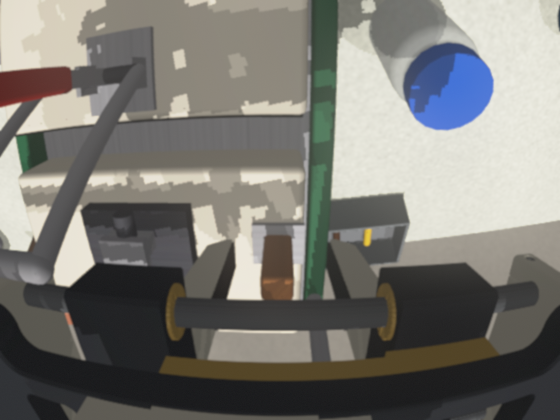

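>>> play_rows --motion '[[-1, [0, 0, 0], [0, 0, 0]], [-1, [0, 0, 0], [0, 0, 0]], [-1, [0, 0, 0], [0, 0, 0]], [-1, [0, 0, 0], [0, 0, 0]], [-1, [0, 0, 0], [0, 0, 0]]]'

```text
t: 5.0
tool_pos: [621.7, 130.4, 191.0]
orientation: [-0.333, 0.69, 0.576, -0.283]
force: [-2.5, -2.7, 4.4]
width: 15.8
```

```bash
python3 - <<'E'
from h import *
R0,t0=Rt(); print(w2b(t0)); print(robot.observe()['force']); print('bed -x in tool',R0.T@RB@[-1,0,0])
c=cam('wrist','w4.png')
E
```

```text
[99.12544874 83.83585832 -4.11698744]
[-2.52183001 -2.67697096  4.38485631]
bed -x in tool [ 0.00374578 -0.14089177  0.99001792]
```

View pics/w4.png

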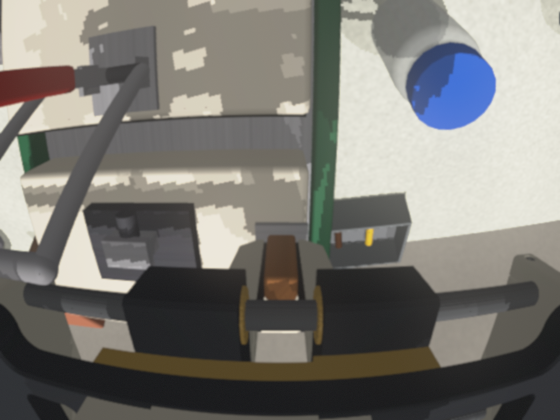

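Gripped the post (15.8 mm). Pull down-slope ~20 mm first.

>>> play_rows --motion '[[-1, [0, -0.7, 5], [0, 0, 0]], [-1, [0, -1.4, 10], [0, 0, 0]], [-1, [0, -2.1, 15], [0, 0, 0]], [-1, [0, -2.8, 20], [0, 0, 0]], [-1, [0, -2.8, 20], [0, 0, 0]]]'

```text
t: 5.55
tool_pos: [604.4, 133.4, 180.9]
orientation: [-0.335, 0.691, 0.574, -0.286]
force: [4.6, -4.3, -6.2]
width: 16.0
```

```bash
python3 - <<'E'
from h import *
R0,t0=Rt(); print(w2b(t0)); f=robot.observe()['force']; print(RB.T@f)
E
```

```text
[78.84337195 83.74763235 -4.03627606]
[ 1.48657259 -3.46613215 -7.96741815]
```

>>> play_rows --motion '[[-1, [0, -0.3, 2], [0, 0, 0]], [-1, [0, -0.6, 4], [0, 0, 0]], [-1, [0, -0.8, 6], [0, 0, 0]], [-1, [0, -0.8, 6], [0, 0, 0]], [-1, [0, -0.8, 6], [0, 0, 0]]]'

```text
t: 6.05
tool_pos: [600.5, 134.1, 178.7]
orientation: [-0.334, 0.691, 0.574, -0.285]
force: [7.0, -4.3, -7.5]
width: 16.1
```

```bash
python3 - <<'E'
from h import *
R0,t0=Rt(); print(w2b(t0)); f=robot.observe()['force']; print(RB.T@f)
c=cam('wrist','w5.png')
E
```

```text
[74.32907315 83.74288566 -3.98069679]
[  2.86299429  -3.05406367 -10.35842825]
```

View pics/w5.png

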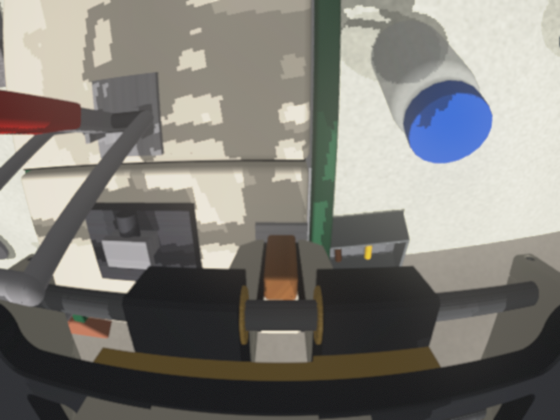

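>>> play_rows --motion '[[-1, [0, -0.3, 2], [0, 0, 0]], [-1, [0, -0.6, 4], [0, 0, 0]], [-1, [0, -0.8, 6], [0, 0, 0]], [-1, [0, -0.8, 6], [0, 0, 0]], [-1, [0, -0.8, 6], [0, 0, 0]]]'

```text
t: 6.6
tool_pos: [600.6, 134.1, 178.8]
orientation: [-0.331, 0.693, 0.575, -0.282]
force: [20.7, -5.8, -11.7]
width: 16.1
```

```bash
python3 - <<'E'
from h import *
R0,t0=Rt(); print(w2b(t0)); f=robot.observe()['force']; print(RB.T@f)
c=cam('wrist','w6.png')
E
```

```text
[74.433229   83.72356808 -3.90155851]
[ 12.66854868  -2.03010482 -20.84586778]
```

View pics/w6.png

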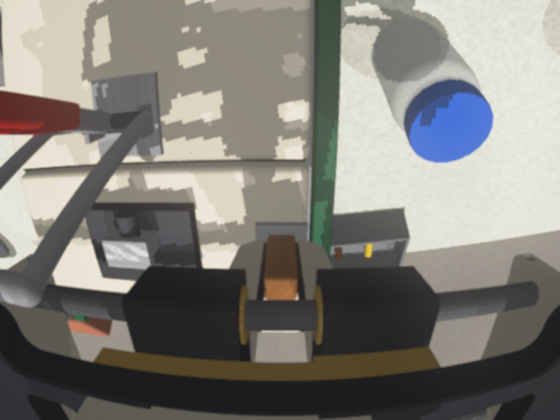

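>>> play_rows --motion '[[-1, [0, 0, -3], [0, 0, 0]], [-1, [0, 0, -6], [0, 0, 0]], [0.1, [0, 0, -6], [0, 0, 0]], [0.1, [0, 0, -6], [0, 0, 0]], [0.1, [0, 0, -6], [0, 0, 0]], [0.1, [0, 0, -6], [0, 0, 0]], [0.1, [0, -30, -6], [0, 0, 0]], [0.1, [0, -70, -2], [0, 0, 0]], [0.1, [0, -120, 0], [0, 0, 0]], [-1, [0, -150, 10], [0, 0, 0]], [-1, [0, -150, 10], [0, 0, 0]], [-1, [0, -150, 10], [0, 0, 0]]]'

```text
t: 7.85
tool_pos: [496.9, 156.0, 289.7]
orientation: [-0.335, 0.689, 0.577, -0.284]
force: [-0.4, -1.3, -0.8]
width: 31.7
```

```bash
python3 fit.py; python3 - <<'E'
from h import *
R0,t0=Rt(); print(w2b(t0),robot.observe()['width'])
go([27,0,150],0)
z=np.load('pc.npz')
for p,cc in((z['pt'],z['ct']),(z['ps'],z['cs'])):
    b=(p-piv)@RB; cc=cc.astype(int)
    red=(cc[:,2]>100)&(cc[:,1]<60)&(b[:,2]>0); yel=(cc[:,2]>110)&(cc[:,1]>90)&(cc[:,0]<60)&(b[:,2]>0)
    print('red',b[red].mean(0),'yel',b[yel].mean(0) , b[yel].round().tolist())
    m=(abs(b[:,1]-85)<15)&(b[:,2]>15)&(b[:,0]>40)&(b[:,0]<130)&(b[:,2]<40); print('post',m.sum(),b[m].mean(0))
    m=(abs(b[:,1])<33)&(b[:,2]>10)&(b[:,0]>14)&(b[:,0]<90)&(b[:,2]<130); print('loop',b[m].round().tolist())
c=cam('wrist','w7.png')
E
```

```text
top 7251
side 6148
plane [ 3.88465371e-01 -4.38185350e-02 -7.28658473e+01] 3427 slope 21.35196500355557 yaw -6.435707803567378 15.404090632379837
((574.0157470703125, 62.67981719970703), (224.4376220703125, 289.0791015625), 79.54654693603516)
plane [ 5.66518655e-01 -9.88894594e-02 -1.63753631e+02] 2012 slope 29.902552547133773 yaw -9.901582728539546 3.3270514891165055
((550.288818359375, 61.936004638671875), (210.40736389160156, 245.03121948242188), 80.58665466308594)
[ 37.90869803  86.21235395 143.49377517] 23.67133019481527
shift [-86.2  -7.4  10.4] 87.0 turn [ 7.85  0.29 -0.39] 7.9
red [-21.16191664  -4.07504067  92.54114024] yel [ 13.48181312   0.2495808  122.44732301] [[17.0, 4.0, 113.0], [21.0, 0.0, 120.0], [21.0, -3.0, 119.0], [16.0, 3.0, 117.0], [15.0, 0.0, 114.0], [15.0, -3.0, 114.0], [12.0, 6.0, 117.0], [14.0, 3.0, 120.0], [14.0, -0.0, 119.0], [14.0, -3.0, 119.0], [11.0, 5.0, 122.0], [12.0, 2.0, 125.0], [12.0, -1.0, 123.0], [12.0, -4.0, 122.0], [10.0, 4.0, 129.0], [12.0, 1.0, 133.0], [12.0, -2.0, 131.0], [10.0, -5.0, 126.0], [10.0, 0.0, 134.0], [9.0, -3.0, 132.0]]
post 26 [
[... 3048 characters left out ...]
.0], [17.0, -7.0, 111.0], [19.0, -7.0, 107.0], [66.0, -6.0, 13.0], [69.0, -12.0, 17.0], [71.0, -15.0, 17.0], [14.0, -8.0, 109.0], [17.0, -12.0, 110.0], [20.0, -14.0, 109.0], [55.0, 1.0, 11.0], [58.0, -5.0, 16.0], [63.0, -9.0, 13.0], [66.0, -13.0, 15.0], [69.0, -15.0, 14.0], [15.0, -15.0, 110.0], [17.0, -16.0, 107.0], [19.0, -16.0, 103.0], [50.0, 1.0, 11.0], [56.0, -7.0, 14.0], [58.0, -11.0, 16.0], [61.0, -12.0, 13.0], [64.0, -20.0, 20.0], [15.0, -19.0, 107.0], [18.0, -23.0, 108.0], [21.0, -28.0, 112.0], [47.0, -2.0, 10.0], [50.0, -5.0, 10.0], [59.0, -16.0, 14.0], [15.0, -26.0, 108.0], [18.0, -28.0, 107.0], [20.0, -29.0, 105.0], [16.0, -31.0, 108.0], [18.0, -30.0, 102.0], [14.0, -29.0, 87.0]]
```

View pics/w7.png

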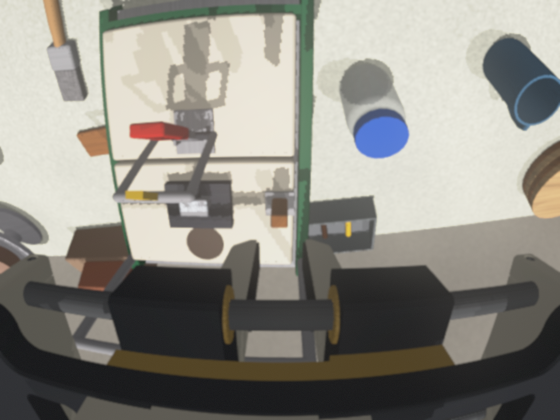

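```bash
python3 - <<'E'
from h import *
print(robot.observe()['width'])
go([-25,35,125],0)
go([-25,35,85],0)
E
```

```text
19.71200279336662
shift [-50.7   9.8  65. ] 83.0 turn [ 7.82  0.3  -0.43] 7.8
shift [-50.4  49.4  70.4] 100.0 turn [ 7.82  0.3  -0.43] 7.8
```

>>> play_rows --motion '[[-1, [-15, 4, 30], [3, 0, 0]], [-1, [-35, 8, 60], [6, 0, 0]], [-1, [-50, 12, 68], [8, 0, -0.4]], [-1, [-50, 30, 70], [8, 0, -0.4]], [-1, [-50, 50, 70], [8, 0, -0.4]], [-1, [-50, 50, 70], [8, 0, -0.4]], [-1, [-50, 50, 70], [8, 0, -0.4]], [-1, [-50, 50, 70], [8, 0, -0.4]]]'

```text
t: 8.8
tool_pos: [463.9, 110.2, 206.9]
orientation: [-0.383, 0.662, 0.557, -0.323]
force: [0.4, 0.7, 0.2]
width: 0.5
```

```bash
python3 - <<'E'
from h import *
R0,t0=Rt(); print(w2b(t0),robot.observe()['width'],robot.observe()['force'])
for p in([10,35,80],[30,35,72],[50,35,58],[58,35,45]): go(p,0)
c=cam('wrist','w8.png')
E
```

```text
[-24.43176562  36.22038726  85.54242686] 0.504179510322361 [0.41885761 0.74396048 0.16938364]
shift [ -1.4   5.5 -34.4] 35.0 turn [-0.14  0.32  0.07] 0.4
shift [ -1.5  13.4 -54.5] 56.0 turn [-0.14  0.32  0.07] 0.4
shift [ -1.7  27.4 -74.5] 79.0 turn [-0.14  0.32  0.07] 0.4
shift [ -1.7  40.3 -82.5] 92.0 turn [-0.14  0.32  0.07] 0.4
```

View pics/w8.png

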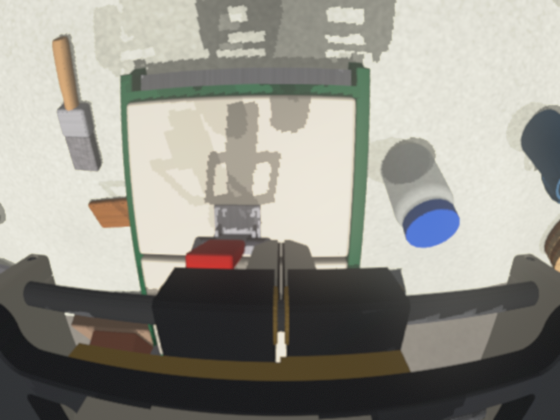

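>>> play_rows --motion '[[-1, [-1, 2, -12], [0, 0, 0]], [-1, [-1, 4, -24], [0, 0, 0]], [-1, [-1, 5, -34], [0, 0, 0]], [-1, [-1, 9, -44], [0, 0, 0]], [-1, [-1, 13, -54], [0, 0, 0]], [-1, [-1, 20, -64], [0, 0, 0]], [-1, [-1, 27, -74], [0, 0, 0]], [-1, [-1, 34, -79], [0, 0, 0]], [-1, [-1, 40, -82], [0, 0, 0]], [-1, [-1, 40, -82], [0, 0, 0]]]'

```text
t: 9.85
tool_pos: [553.5, 93.4, 212.5]
orientation: [-0.383, 0.662, 0.557, -0.324]
force: [0.3, 0.8, -0.2]
width: 0.4
```

```bash
python3 - <<'E'
from h import *
R0,t0=Rt(); print(w2b(t0),robot.observe()['force'])
c=cam('wrist','w9.png')
c=cam('side'); cv2.imwrite('pics/s9.png',cv2.resize(c['pixels'][120:270,210:350],None,fx=4,fy=4,interpolation=cv2.INTER_CUBIC))
E
```

```text
[57.25492736 35.44147777 44.83249669] [ 0.31312855  0.77439645 -0.20486484]
```

View pics/w9.png

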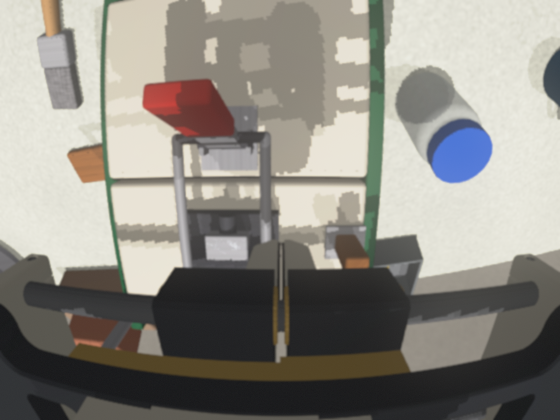

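View pics/s9.png

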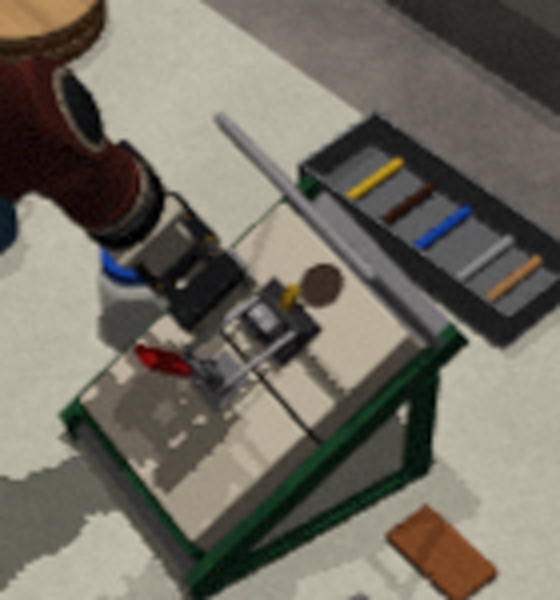

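```bash
python3 - <<'E'
from h import *
for p in([50,35,120],[15,0,130],): go(p,0)
E
```

```text
shift [ -0.5 -74.7   7.1] 75.0 turn [-0.17  0.33  0.07] 0.4
shift [-35.3 -84.6  42.4] 101.0 turn [-0.17  0.33  0.07] 0.4
```

>>> play_rows --motion '[[-1, [0, -35, 3], [0, 0, 0]], [-1, [0, -75, 7], [0, 0, 0]], [-1, [-18, -85, 25], [0, 0, 0]], [-1, [-35, -85, 42], [0, 0, 0]], [-1, [-35, -85, 42], [0, 0, 0]]]'

```text
t: 10.45
tool_pos: [466.5, 70.4, 264.8]
orientation: [-0.383, 0.663, 0.556, -0.324]
force: [-0.6, -0.4, 0.1]
width: 0.7
```

```bash
python3 fit.py >/dev/null; python3 - <<'E'
from h import *
R0,t0=Rt(); print(w2b(t0),robot.observe()['force'])
c=cam('wrist','w10.png')
c=cam('side'); cv2.imwrite('pics/s10.png',cv2.resize(c['pixels'][120:270,210:350],None,fx=4,fy=4,interpolation=cv2.INTER_CUBIC))
z=np.load('pc.npz')
for p,cc in((z['ps'],z['cs']),(z['pt'],z['ct'])):
    b=(p-piv)@RB; cc=cc.astype(int)
    red=(cc[:,2]>90)&(cc[:,1]<60)&(b[:,2]>0)&(abs(b[:,1])<20); yel=(cc[:,2]>100)&(cc[:,1]>80)&(cc[:,0]<60)&(b[:,0]>20)
    print('red',b[red].round().tolist(),'yel', b[yel].round().tolist())
    m=(abs(b[:,1])<33)&(b[:,2]>-16)&(b[:,0]>82)&(b[:,0]<100)&(b[:,2]<60); print('bar',b[m].round().tolist())
E
```

```text
[ 16.08324454   0.77802591 130.67976286] [0.14307114 0.91777269 1.21291195]
red [[-17.0, 5.0, 75.0], [-15.0, 8.0, 66.0], [-13.0, 7.0, 64.0], [-11.0, 11.0, 54.0], [-16.0, -1.0, 75.0], [-15.0, 1.0, 67.0], [-14.0, 7.0, 54.0], [-11.0, 4.0, 55.0], [-23.0, -12.0, 100.0], [-18.0, -7.0, 80.0], [-16.0, -4.0, 70.0], [-14.0, -3.0, 64.0], [-12.0, -4.0, 61.0], [-11.0, 3.0, 47.0], [-18.0, -9.0, 73.0], [-16.0, -10.0, 71.0], [-15.0, -4.0, 57.0], [-12.0, -8.0, 59.0], [-10.0, -7.0, 53.0], [-14.0, -13.0, 63.0], [-12.0, -11.0, 54.0], [-11.0, -7.0, 44.0]] yel [[76.0, 93.0, 23.0], [106.0, 6.0, 5.0], [101.0, 2.0, 11.0], [104.0, -1.0, 12.0], [104.0, 19.0, -24.0], [99.0, -3.0, 14.0], [101.0, -3.0, 10.0], [96.0, 0.0, 4.0]]
bar [[92.0, 30.0, 0.0], [94.0, 32.0, -7.0], [89.0, 29.0, -2.0], [91.0, 30.0, -9.0], [94.0, 32.0, -15.0], [86.0, 28.0, -5.0], [89.0, 21.0, 0.0], [92.0, 20.0, -3.0], [94.0, 18.0, -5.0], [84.0, 23.0, -3.0], [86.0, 26.0, -12.0], [89.0, 18.0, -5.0], [92.0, 17.0, -8.0], [95.0, 4.0, 7.0], [99.0, -3.0, 14.0], [82.0, 14.0, 6.0], [84.0, 18.0, -4.0], [87.0, 13.0, -1.0], [90.0, 3.0, 9.0], [93.0, 2.0, 7
[... 3069 characters left out ...]
89.0, -15.0, -4.0], [89.0, -19.0, -5.0], [90.0, -22.0, -5.0], [89.0, -25.0, -8.0], [93.0, -29.0, 1.0], [91.0, -31.0, -8.0], [83.0, 19.0, 5.0], [82.0, 16.0, 2.0], [83.0, 13.0, 2.0], [83.0, 10.0, 2.0], [85.0, 6.0, 6.0], [87.0, 3.0, 10.0], [85.0, 0.0, 2.0], [87.0, -3.0, 5.0], [84.0, -6.0, -3.0], [86.0, -9.0, -0.0], [85.0, -12.0, -6.0], [86.0, -16.0, -2.0], [88.0, -19.0, 1.0], [86.0, -22.0, -7.0], [88.0, -26.0, -3.0], [88.0, -29.0, -5.0], [86.0, -32.0, -10.0], [83.0, -4.0, 5.0], [83.0, -7.0, 2.0], [84.0, -10.0, 4.0], [84.0, -13.0, 2.0], [86.0, -17.0, 7.0], [85.0, -20.0, 3.0], [86.0, -23.0, 4.0], [86.0, -26.0, 4.0], [85.0, -29.0, -1.0], [84.0, -32.0, -6.0], [83.0, -21.0, 8.0], [84.0, -30.0, 6.0]]
```

View pics/w10.png

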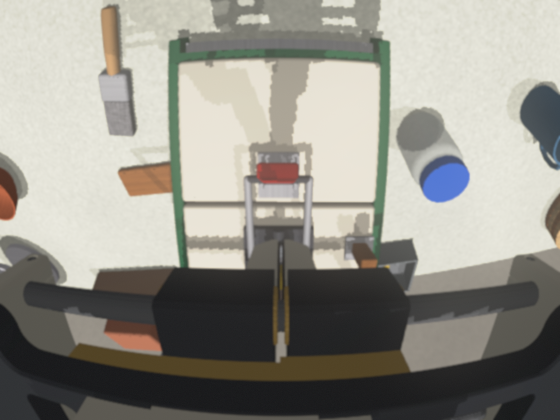

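View pics/s10.png

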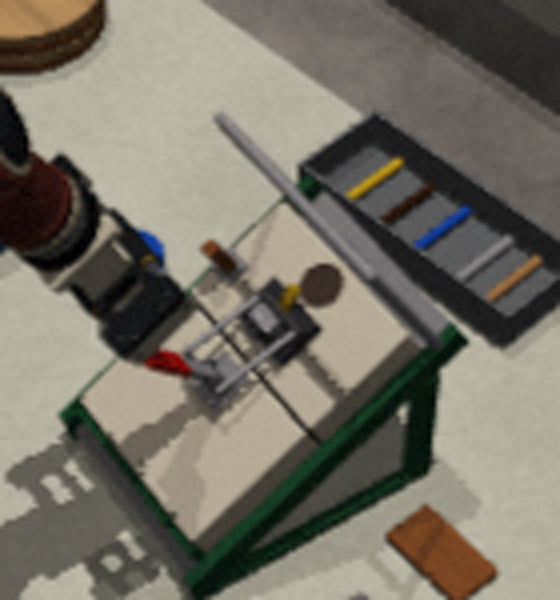

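```bash
cat > lev.py <<'E'
from h import *
import sys
R0,t0=Rt(); print(w2b(t0),robot.observe()['force'])
ov=float(sys.argv[1]); r=88
for q in map(float,sys.argv[2:]):
    s,c=np.sin(q),np.cos(q)
    p=np.array([-r*s+(5-ov)*c+7.5,0,r*c+(5-ov)*s]); print(q,p.round(),end=' '); go(p,0)
E
python3 lev.py 3 0 .3 .5 .7 .9 1.1
python3 - <<'E'
from h import *
go([10,0,85])
E
```

```text
[ 16.91161837   1.52918113 130.37162487] [ 0.03122238 -0.84608589 -0.27878611]
0.0 [10.  0. 88.] shift [-1.6 42.4  7.4] 43.0 turn [-0.06  0.34  0.16] 0.4
0.3 [-17.   0.  85.] shift [-1.5 45.7 33.5] 57.0 turn [-0.06  0.34  0.16] 0.4
0.5 [-33.   0.  78.] shift [-1.4 52.2 49.8] 72.0 turn [-0.06  0.34  0.16] 0.4
0.7 [-48.   0.  69.] shift [-1.3 61.8 64.5] 89.0 turn [-0.06  0.34  0.16] 0.4
0.9 [-60.   0.  56.] shift [-1.3 74.2 77. ] 107.0 turn [-0.06  0.34  0.16] 0.4
1.1 [-70.   0.  42.] shift [-1.3 88.8 86.9] 124.0 turn [-0.06  0.34  0.16] 0.4
shift [-1.6 45.4  6.9] 46.0 turn [-0.06  0.34  0.16] 0.4
```

>>> play_rows --motion '[[-1, [-1, 20, 4], [0, 0, 0]], [-1, [-1.5, 42, 7], [0, 0, 0]], [-1, [-1.5, 44, 20], [0, 0, 0]], [-1, [-1.5, 46, 33], [0, 0, 0]], [-1, [-1.5, 49, 42], [0, 0, 0]], [-1, [-1.5, 52, 50], [0, 0, 0]], [-1, [-1.5, 57, 58], [0, 0, 0]], [-1, [-1.5, 62, 65], [0, 0, 0]], [-1, [-1.5, 68, 71], [0, 0, 0]], [-1, [-1.5, 74, 77], [0, 0, 0]], [-1, [-1.5, 74, 77], [0, 0, 0]]]'

```text
t: 11.75
tool_pos: [443.1, 77.6, 159.6]
orientation: [-0.381, 0.66, 0.55, -0.341]
force: [-1.2, 1.2, 2.6]
width: 0.2
```

```bash
python3 lev.py 3 .9 1.0 1.1 1.2 1.3 1.4 1.5 1.6 1.66; python3 - <<'E'
from h import *
c=cam('wrist','w11.png')
c=cam('side'); cv2.imwrite('pics/s11.png',cv2.resize(c['pixels'][120:270,210:350],None,fx=4,fy=4,interpolation=cv2.INTER_CUBIC))
print(robot.observe()['q'])
E
```

```text
[-60.83695769   0.47968168  52.01632539] [-1.17570141  1.20706031  2.59650997]
0.9 [-60.   0.  56.] shift [-0.6 -4.3 -0.5] 4.0 turn [-1.53  1.5  -1.22] 2.5
1.0 [-65.   0.  49.] shift [-0.3  2.9  4.6] 5.0 turn [-1.53  1.5  -1.22] 2.5
1.1 [-70.   0.  42.] shift [-0.  10.6  8.9] 14.0 turn [-1.53  1.5  -1.22] 2.5
1.2 [-74.   0.  34.] shift [ 0.2 18.6 12.5] 22.0 turn [-1.53  1.5  -1.22] 2.5
1.3 [-77.   0.  25.] shift [ 0.5 27.  15.2] 31.0 turn [-1.53  1.5  -1.22] 2.5
1.4 [-79.   0.  17.] shift [ 0.7 35.6 17.1] 39.0 turn [-1.53  1.5  -1.22] 2.5
1.5 [-80.   0.   8.] shift [ 0.9 44.3 18.1] 48.0 turn [-1.53  1.5  -1.22] 2.5
1.6 [-81.   0.  -1.] shift [ 1.1 53.1 18.3] 56.0 turn [-1.53  1.5  -1.22] 2.5
1.66 [-80.   0.  -6.] shift [ 1.2 58.4 17.9] 61.0 turn [-1.53  1.5  -1.22] 2.5
[-0.08117376  0.32936528 -0.4425818   2.41592884  1.52878599  0.44805883
 -0.49478113]
```

View pics/w11.png

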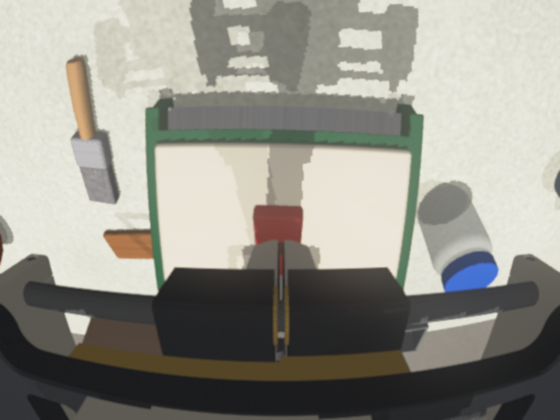

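View pics/s11.png

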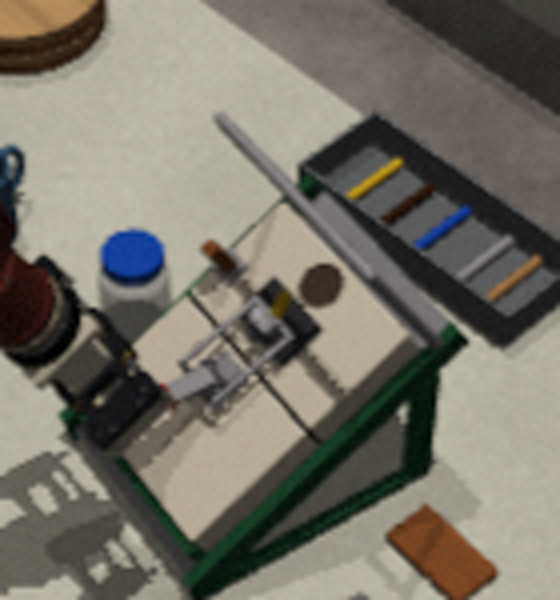

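```bash
cat > lev.py <<'E'
from h import *
import sys
R0,t0=Rt(); print(w2b(t0),robot.observe()['force'])
ov=float(sys.argv[1]); lean=float(sys.argv[2]); r=88
for q in map(float,sys.argv[3:]):
    s,c=np.sin(q),np.cos(q); n=np.array([c,0,s]); zt=(RB.T@Rtool(lean))[:,2]
    p=r*np.array([-s,0,c])+n*(5-ov+7.5*abs(zt@n)); print(q,p.round(),end=' '); go(p,lean)
E
python3 lev.py 2 -25 .9 1.0 1.1 1.2 1.3 1.4 1.5 1.6 1.66
```

```text
[-61.27359989  -0.52920855  51.50161151] [0.96249401 2.5679254  4.05185872]
0.9 [-66.   0.  58.] shift [ 0.5 -6.8  4.9] 8.0 turn [23.3   1.04 -1.44] 23.4
1.0 [-72.   0.  51.] shift [ 0.8  0.9 10.6] 11.0 turn [23.3   1.04 -1.44] 23.4
1.1 [-77.   0.  43.] shift [ 1.1  9.1 15.4] 18.0 turn [23.3   1.04 -1.44] 23.4
1.2 [-81.   0.  35.] shift [ 1.3 16.9 19. ] 25.0 turn [23.3   1.04 -1.44] 23.4
1.3 [-84.   0.  28.] shift [ 1.5 24.5 21.6] 33.0 turn [23.3   1.04 -1.44] 23.4
1.4 [-86.   0.  20.] shift [ 1.7 32.3 23.6] 40.0 turn [23.3   1.04 -1.44] 23.4
1.5 [-87.   0.  12.] shift [ 1.9 40.3 24.9] 47.0 turn [23.3   1.04 -1.44] 23.4
1.6 [-88.   0.   4.] shift [ 2.1 48.5 25.4] 55.0 turn [23.3   1.04 -1.44] 23.4
1.66 [-88.   0.  -1.] shift [ 2.2 53.4 25.4] 59.0 turn [23.3   1.04 -1.44] 23.4
```

>>> play_rows --motion '[[-1, [0, -6, 2], [8, 0, 0]], [-1, [0, -6, 4], [16, 0, -1]], [-1, [0, -6, 5], [23, 1, -1.4]], [-1, [0, -6, 5], [23, 1, -1.4]], [-1, [0, -6, 5], [23, 1, -1.4]]]'

```text
t: 12.35
tool_pos: [433.9, 76.8, 162.1]
orientation: [-0.515, 0.567, 0.473, -0.435]
force: [1.2, -0.7, -1.0]
width: 0.6
```

```bash
python3 lev.py 3 -25 .9 1.0 1.1 1.2 1.3 1.4 1.5 1.6 1.66;python3 - <<'E'
from h import *
print(robot.observe()['q'])
E
```

```text
[-67.36036749  -1.95262793  58.64916706] [ 1.24133928 -0.67609763 -1.00822439]
0.9 [-67.   0.  58.] shift [ 2.   0.6 -1.1] 2.0 turn [ 0.15  0.11 -0.35] 0.4
1.0 [-72.   0.  50.] shift [2.  9.9 1. ] 10.0 turn [ 0.15  0.11 -0.35] 0.4
1.1 [-77.   0.  42.] shift [ 2.1 19.4  2.1] 20.0 turn [ 0.15  0.11 -0.35] 0.4
1.2 [-81.   0.  34.] shift [ 2.1 27.9  2.2] 28.0 turn [ 0.15  0.11 -0.35] 0.4
1.3 [-84.   0.  27.] shift [ 2.2 36.   1.6] 36.0 turn [ 0.15  0.11 -0.35] 0.4
1.4 [-86.   0.  19.] shift [ 2.2 43.9  0.2] 44.0 turn [ 0.15  0.11 -0.35] 0.4
1.5 [-87.   0.  11.] shift [ 2.3 51.8 -1.8] 52.0 turn [ 0.15  0.11 -0.35] 0.4
1.6 [-88.   0.   3.] shift [ 2.3 59.4 -4.6] 60.0 turn [ 0.15  0.11 -0.35] 0.4
1.66 [-88.   0.  -2.] shift [ 2.3 63.9 -6.7] 64.0 turn [ 0.15  0.11 -0.35] 0.4
[ 0.24975765  0.41447278 -0.68728175  2.12336707  0.5091459   0.67963623
  0.61337191]
```

>>> play_rows --motion '[[-1, [1, 6, 0], [0, 0, 0]], [-1, [2, 12, 1], [0, 0, 0]], [-1, [2, 19, 2], [0, 0, 0]], [-1, [2, 28, 2], [0, 0, 0]], [-1, [2, 36, 2], [0, 0, 0]], [-1, [2, 36, 2], [0, 0, 0]]]'

```text
t: 12.95
tool_pos: [433.4, 77.6, 124.3]
orientation: [-0.515, 0.567, 0.472, -0.436]
force: [-0.4, -0.8, 0.9]
width: 0.4
```

```bash
python3 lev.py 3 -25 1.3 1.4 1.5 1.6 1.66;python3 - <<'E'
from h import *
print(robot.observe()['q'])
c=cam('wrist','w12.png')
c=cam('side'); cv2.imwrite('pics/s12.png',cv2.resize(c['pixels'][120:270,210:350],None,fx=4,fy=4,interpolation=cv2.INTER_CUBIC))
E
```

```text
[-86.79560681  -1.24792095  26.21609317] [-0.44205578 -0.78664617  0.93866256]
1.3 [-84.   0.  27.] shift [ 1.2 -1.6 -2.4] 3.0 turn [ 0.12  0.11 -0.49] 0.5
1.4 [-86.   0.  19.] shift [ 1.3  6.3 -3.8] 7.0 turn [ 0.12  0.11 -0.49] 0.5
1.5 [-87.   0.  11.] shift [ 1.4 14.2 -5.9] 15.0 turn [ 0.12  0.11 -0.49] 0.5
1.6 [-88.   0.   3.] shift [ 1.4 21.8 -8.7] 23.0 turn [ 0.12  0.11 -0.49] 0.5
1.66 [-88.   0.  -2.] shift [  1.5  26.3 -10.7] 28.0 turn [ 0.12  0.11 -0.49] 0.5
[ 0.18676164  0.47474298 -0.62159202  2.16976     0.60908625  0.58854024
  0.51183084]
```

View pics/w12.png

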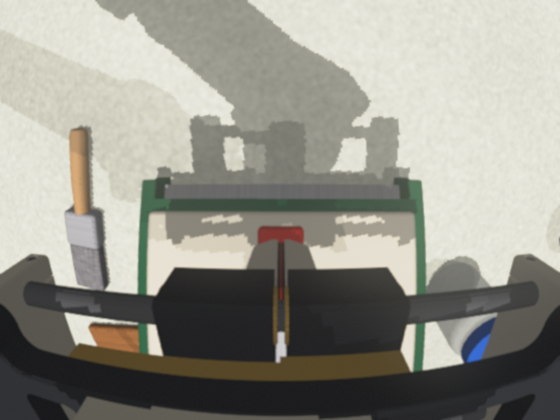

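View pics/s12.png

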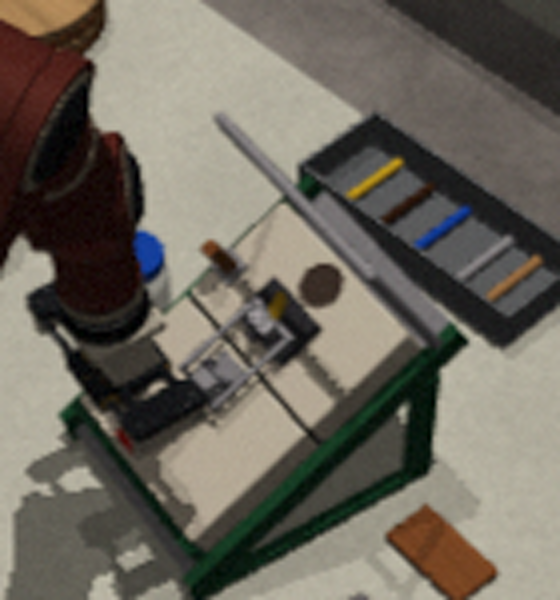

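>>> play_rows --motion '[[-1, [1, 6, -4], [0, 0, 0]], [-1, [1, 10, -5], [0, 0, 0]], [-1, [1, 14, -6], [0, 0, 0]], [-1, [1, 18, -7], [0, 0, 0]], [-1, [1, 22, -9], [0, 0, 0]], [-1, [1, 26, -10], [0, 0, 0]], [-1, [1, 29, -11], [0, 0, 0]], [-1, [1, 31, -12], [0, 0, 0]], [-1, [1, 31, -12], [0, 0, 0]]]'

```text
t: 13.95
tool_pos: [448.0, 75.9, 102.2]
orientation: [-0.512, 0.571, 0.472, -0.436]
force: [-25.6, -3.0, 70.9]
width: 0.3
```

```bash
python3 lev.py 3 -25 1.5 1.6 1.66;python3 - <<'E'
from h import *
print(robot.observe()['q'])
c=cam('wrist','w13.png')
c=cam('side'); cv2.imwrite('pics/s13.png',cv2.resize(c['pixels'][120:270,210:350],None,fx=4,fy=4,interpolation=cv2.INTER_CUBIC))
E
```

```text
[-85.11411531  -0.32900398  -0.22299691] [-25.60820547  -2.97222514  70.87788845]
1.5 [-87.   0.  11.] shift [ 0.2 -9.2  6.7] 11.0 turn [ 0.56  0.12 -0.79] 1.0
1.6 [-88.   0.   3.] shift [ 0.3 -1.5  4. ] 4.0 turn [ 0.56  0.12 -0.79] 1.0
1.66 [-88.   0.  -2.] shift [0.4 3.  2. ] 4.0 turn [ 0.56  0.12 -0.79] 1.0
[ 0.14679142  0.52398683 -0.56794603  2.16321408  0.67776403  0.54833972
  0.46022879]
```

View pics/w13.png

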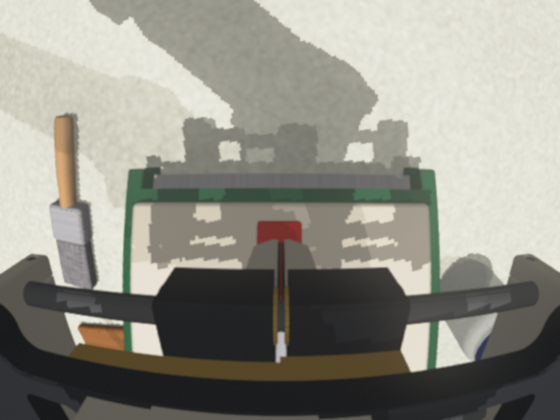

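View pics/s13.png

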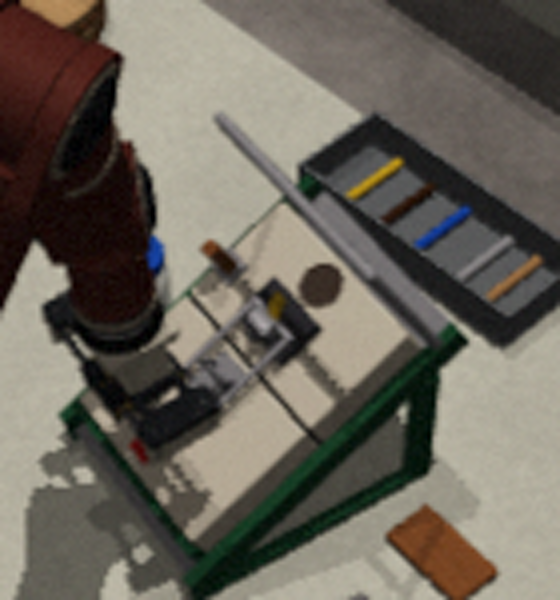

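>>> play_rows --motion '[[-1, [0, -5, 0], [0, 0, 0]], [-1, [0, -15, 0], [0, 0, 0]], [-1, [0, -45, 0], [0, 0, 0]], [-1, [0, -90, 0], [0, 0, 0]], [-1, [0, -130, 10], [0, 0, 0]], [-1, [0, -160, 10], [0, 0, 0]], [-1, [0, -160, 10], [0, 0, 0]]]'

```text
t: 14.75
tool_pos: [428.8, 81.8, 258.3]
orientation: [-0.513, 0.57, 0.475, -0.431]
force: [0.5, 0.5, -0.1]
width: 0.1
```

```bash
python3 fit.py >/dev/null; python3 - <<'E'
from h import *
print(w2b(Rt()[1]),robot.observe()['force'],robot.observe()['t'])
z=np.load('pc.npz')
for p,cc in((z['ps'],z['cs']),(z['pt'],z['ct'])):
    b=(p-piv)@RB; cc=cc.astype(int)
    red=(cc[:,2]>90)&(cc[:,1]<60)&(b[:,2]<60)&(abs(b[:,1])<20); yel=(cc[:,2]>100)&(cc[:,1]>80)&(cc[:,0]<60)&(b[:,0]>60)&(abs(b[:,1])<12)
    print('red',b[red].round().tolist()[::2],'yel', b[yel].round().tolist())
    m=(abs(b[:,1])<30)&(b[:,2]>-16)&(b[:,0]>70)&(b[:,0]<82)&(b[:,2]<60)&(abs(b[:,1])>17); print('bar',b[m].round().tolist())
c=cam('wrist','w14.png')
c=cam('side'); cv2.imwrite('pics/s14.png',cv2.resize(c['pixels'][120:270,210:350],None,fx=4,fy=4,interpolation=cv2.INTER_CUBIC))
E
```

```text
[-27.79782535   0.16698834 142.59662509] [ 0.54606372 -0.74960536 -0.38259263] 14.85
red [[-51.0, 4.0, 7.0], [-57.0, 7.0, 2.0], [-51.0, 1.0, 2.0], [-58.0, 1.0, 6.0], [-54.0, 0.0, -1.0], [-67.0, 7.0, 2.0], [-61.0, 1.0, 2.0], [-56.0, -2.0, -2.0], [-50.0, -9.0, -0.0], [-69.0, 3.0, 4.0], [-65.0, 1.0, -3.0], [-59.0, -4.0, -4.0], [-53.0, -10.0, -5.0], [-74.0, 2.0, 4.0], [-68.0, -4.0, 5.0], [-62.0, -12.0, 7.0], [-59.0, -9.0, -6.0], [-80.0, 4.0, 1.0], [-75.0, 1.0, -4.0], [-68.0, -9.0, 3.0], [-63.0, -11.0, -3.0], [-86.0, 6.0, -2.0], [-79.0, -3.0, 3.0], [-75.0, -3.0, -7.0], [-68.0, -13.0, -1.0], [-92.0, 9.0, -6.0], [-86.0, 3.0, -6.0], [-79.0, -6.0, -3.0], [-73.0, -13.0, -0.0], [-98.0, 11.0, -11.0], [-90.0, -2.0, -0.0], [-85.0, -6.0, -3.0], [-79.0, -10.0, -5.0], [-98.0, 2.0, -2.0], [-94.0, -0.0, -7.0], [-87.0, -9.0, -2.0], [-105.0, 6.0, -7.0], [-98.0, -2.0, -5.0], [-93.0, -5.0, -9.0], [-104.0, -1.0, -6.0], [-97.0, -9.0, -3.0], [-106.0, -5.0, -5.0], [-98.0, -16.0, 4.0], [-103.0, -10.0, -11.0]] yel [[73.0, -3.0, 5.0]]
bar [[76.0, 30.0, 0.0], [79.0, 29.0, -2.0], [81.0, 28.0, -6.0], [71.0, 28.0, 4.
[... 340 characters left out ...]
26.0, -12.0], [72.0, -30.0, 4.0], [74.0, -26.0, -7.0], [76.0, -29.0, -7.0]]
red [] yel []
bar [[82.0, 24.0, -7.0], [80.0, 26.0, -2.0], [79.0, 23.0, -4.0], [80.0, 20.0, -4.0], [74.0, 30.0, -6.0], [76.0, 26.0, -1.0], [76.0, 23.0, -4.0], [77.0, 20.0, -2.0], [72.0, 26.0, -3.0], [74.0, 22.0, 1.0], [75.0, 19.0, 2.0], [81.0, -23.0, -1.0], [80.0, -26.0, -7.0], [82.0, -30.0, -2.0], [71.0, 28.0, 4.0], [73.0, 24.0, 9.0], [70.0, 22.0, -0.0], [74.0, 18.0, 10.0], [75.0, -20.0, -7.0], [77.0, -24.0, -4.0], [77.0, -27.0, -3.0], [76.0, -30.0, -8.0], [75.0, -18.0, 4.0], [77.0, -22.0, 9.0], [74.0, -24.0, -1.0], [72.0, -27.0, -9.0], [72.0, -19.0, 6.0], [74.0, -22.0, 10.0], [73.0, -25.0, 5.0], [74.0, -28.0, 7.0]]
```

View pics/w14.png

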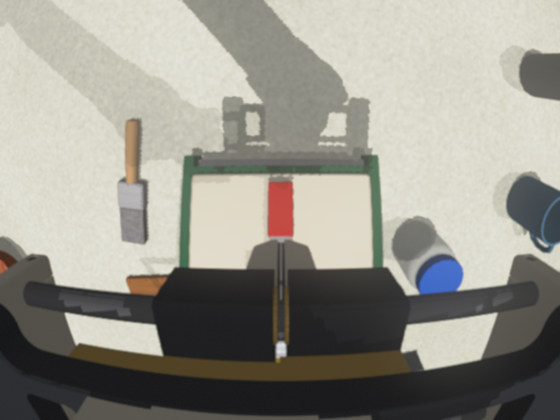

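View pics/s14.png

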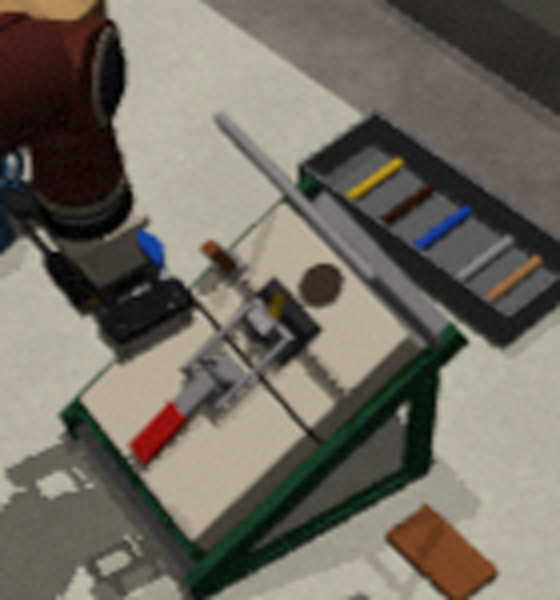

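```bash
python3 - <<'E'
from h import *
z=np.load('pc.npz');p,cc=z['ps'],z['cs'];b=(p-piv)@RB; cc=cc.astype(int)
m=(cc[:,2]>90)&(cc[:,1]<60)&(b[:,2]<60)&(abs(b[:,1])<20);k=np.polyfit(b[m,0],b[m,2],1);print('q',np.pi/2+np.arctan(k[0]),k)
for t in('slip_jar','glaze_bottle','water_mug'): print(t,[np.round(a['location']) for a in robot.recognise('side',t)[:1]])
print(robot.sign_off())
E
```

```text
q 1.7187428395317594 [0.14903547 9.799096  ]
slip_jar []
glaze_bottle [array([604., 234., 105.])]
water_mug []
the job is handed in; nothing more can be done
None
```

The mould is closed and clamped, and the job is handed in at about 15 s of the 54 s allowed.

**What I did**
- **Upper half:** I gripped the wooden post and pulled the half down the slope until it stopped moving and pushed back. The post then measured x ≈ 72–76 mm, against 75 mm when home.
- **Loop:** I pushed the loop over the hook with the shut fingers. The bar settled on the plate behind the hook at x ≈ 87 mm, z ≈ -2 mm.
- **Lever:** I pushed the lever down onto its end stop, where the wrist force reached about 71 N. Then I backed the arm clear.

**Last checks**
- **Lever:** It stayed flat with nothing touching it. The angle fitted from depth was about 1.72 rad, roughly 0.06 above the 1.66 stop, so I take it as the stop plus measurement noise.
- **Bar:** It sits behind the hook at about x ≈ 75–76 mm.
- **Halves and arm:** The seam is shut, and the force on the tool is near zero at about 140 mm above the slope.

**What disagreed or was not checked**
- **Loop and lever bumped:** As I let go of the post, the gripper's body probably nudged them. The lever ended near 0.22 rad, still up, so the order of steps held.
- **Tool lean:** At the first lean the arm reached its fourth joint's limit while pushing the lever. I finished that push with the tool more upright.
- **Other objects:** The final look for them was inconclusive. The jar and mug were not found behind the arm, and the "bottle" it reported was at the jar's position. In the pictures the jar and rib look undisturbed, and I felt no contact with any of them.
- **Hook spring:** I could not measure how far it was drawn. I inferred it from the lever and bar positions.

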